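# Present the vial to the scanner, then unlatch the spin coater and hold its lid up

## Robot

A 6-joint arm with a two-finger parallel gripper is mounted at the origin on the work surface. World frame = base frame: x ahead of the robot, y to its left, z up, the work surface at z = 0. Lengths are in m, angles in rad, forces in N, time in s.
With the tool pointing down it reaches from about 0.275 to 0.725 m from the base axis. Payload 15.9 kg.
Tool frame: the origin (TCP) lies at the very end of the fingers, on their centre line; the grasp point (between the pads) lies 19 mm behind it; z points along the fingers, y is the direction in which the jaws open and shut (so a half turn about z gives the same grasp; the last joint's range is limited). The gripper opens to 85 mm and grips with 20 to 120 N. Pads are 22 mm wide; open, the fingers measure 114 mm over their backs; the gripper's body (76 mm by 85 mm) begins 54 mm behind the grasp point. The pads swing forward as they close: fully open they stand 13 mm farther back than shut.
Start: joints at [1.145, 0.213, -0.034, 1.323, 0, 1.571], TCP at [0.207, 0.455, 0.231] pointing down, gripper open.
Joint ranges: [-2.98, 2.98], [-0.74, 1.72], [-1.14, 1.35], [-2.1, 2.04], [-1.57, 1.44], [-3.14, 3.14]. Speed limits (rad/s): [1.89, 1.89, 2.39, 2.57, 3.14, 3.14].

## Interface

Orientations are given as [roll, pitch, yaw] about the fixed x, y, z axes, in that order (R = Rz(yaw) Ry(pitch) Rx(roll)).
In Python, from workcell import robot, optics, job gives the robot as it stands.
- The arm moves only by the tool move_arm, never from a script. Its argument "commands" is a list of rows, each a list of 7 numbers: the shift along the tool's x, y, z in m, then the turn, a rotation vector about the tool's x, y, z in degrees, then the finger opening in m, from 0 to 0.0854. A call has 1 to 10 rows; each row shifts and turns the pose as measured when the row begins, along the tool's axes as they then stand; what a row does not reach is not made up. A row lasts 1/8 s, in which the tool goes at most 62.5 mm and 10.7 degrees, less where a joint would pass 70% of its speed; a pose out of reach is approached as far as the arm can. A call is refused whole if a number of a shift passes 0.0625 or a number of a turn 10.7, either way. A call with a gripper value outside its range is refused whole. The fingers move at their own pace and stop on an object; the grip force is fixed at half the most. Time passes only in rows, so rows that do not move let the fingers close. It gives the time, the measured TCP pose, the force and the opening at its end, in the units of the state.
- robot.get_obs(): the state, without advancing time (a new reading comes with each control period).
- optics.snapshot(name): name is "scene" or "top" or "wrist"; returns the picture (384x512x3 uint8, red, green, blue); there is no depth.
- optics.camera_params(name): a dict with "fx", "fy", "cx", "cy" (pixels), "D" ([k1, k2, p1, p2, k3] as OpenCV has them; the pictures are not rectified), "rvec" (rotation vector, rad) and "tvec" (3), from world to camera coordinates, as OpenCV has them; the wrist camera has in their place "hand_eye" (4x4, takes a point from camera to tool coordinates, whose origin is the TCP and whose axes are the flange's). Camera axes: x right, y down, z forward; pixel columns grow to the right and rows downward; lengths in m; the calibration is good to about 2 mm. A picture is of the moment at which its call begins: read the wrist's pose just before it. camera_params takes no time and is no camera call.
- job.hand_in(): hands the job in, once; it reports no verdict.
The state is a dict: "time_s": time; "joint_pos": joint angles; "qd": joint speeds; "joint_efforts": joint torques, N m; "tool_pos": TCP position; "tool_rot": TCP orientation; "contact_force": force on the tool from outside, world axes, zero at the start; "ft_torque": the same for the moment, N m; "grip_width": finger opening in m.
Only numpy, scipy, OpenCV 4.12 (cv2) and the standard library are available. Lean on these libraries where they do the work, as an engineer would, in place of code of your own. Each camera call takes 0.05 s, during which the arm holds its last target. There are 200 camera calls.

## Task

Before dosing, turn the vial standing in the scanner's nest until its orange stripe faces the blue scanner's window and let it go, upright in the nest. Then grip the red latch tab on the front of the spin coater's lid, pull it sideways to the left against its spring, and lift the lid by it off the ball until the tab is at least 80 mm higher than before. Finish still gripping the tab and holding the lid up and still, with the vial still facing the scanner and the bottle, jar and green rack left where they stand, upright.

Things in the scene. Friction and masses are not known exactly. Their poses are not given: they have to be found in the camera images.
- scan: Vial scanner, fixed: grey base 155 x 80 x 12 mm, black nest ring (58 mm outside, 41 mm bore, rim 22 mm and floor 12 mm above the table) and a blue block. Origin at table height under the nest's centre; x (level) points from the nest to the scanner window, z up. Block 40 mm (x) by 60 mm (y), top 70 mm above the table, window face 62 mm from the nest's axis.
- vial_center (a point): Centre (half-way up) of the upright vial: white, 38 mm in diameter, 110 mm high, its top 30 mm a black cap 36 mm in diameter; about 90 g. It stands loose in the nest (1.5 mm play all round), so the cap lies 92 to 122 mm above the table. x points from the axis to its orange stripe, z up. The stripe runs up one side and the cap and ends as a radial line on the cap's top.
- vial_mark (a point): Point on the orange stripe half-way up the vial, 19 mm out from its axis.
- coater: Fixed spin coater: white base 230 x 230 x 45 mm, round bowl, flat white lid (216 mm across, top 141 mm above the table). Origin at table height under the bowl's centre; front is -x (to the robot), y left as the robot sees it, z up. Hinge line along y through (115, 0, 113) mm. In front the lid's aluminium tongue (44 mm wide, top 121 mm up) covers a steel ball at (-140, 0, 102) mm.
- tab: Red upright latch tab, 30 mm (x) by 10 mm (y) by 45 mm high, origin at its centre, axes as the coater's while the lid is shut; at (-140, 4, 149.5) mm in the coater's frame when latched. It stands on the latch's dark steel strip (127 mm above the table), free room on both sides, slides along the coater's +y and swings up with the lid.
- latch (a joint): Latch slide, m: 0 latched, grows as the tab is pulled along the coater's +y (left), stop at 0.016. It catches under the ball and locks the lid until about 0.007; pull 0.012 or more to be sure. Spring: 3.6 N at 0, 8.4 N at the stop; it returns by itself when let go.
- lid (a joint): Lid hinge, rad: 0 shut, grows as the front rises (turning about the coater's +y), stop at 1.2. The tab, 255 mm before the hinge, is 80 mm higher at about 0.33. The lid weighs about 0.5 kg and falls shut when let go.
- bottle: Bystander: loose amber bottle with red cap, 56 mm in diameter, 130 mm high, origin under its centre. Leave alone.
- jar: Bystander: loose clear jar with blue lid, 48 mm in diameter, 55 mm high, origin under its centre. Leave alone.
- rack: Bystander: green tube rack 60 x 100 mm, 49 mm high with its caps, origin under its centre. Leave alone.
Not all that is in view belongs to the job. Of the things that look like the part that bears vial_center, the middle-sized one is meant.

How it is judged:
By the outcome, as a careful person would: the job done as asked, in the order asked, and still so for the second after the job is handed in, while the arm keeps its last pose, push and grip.
It also fails if it takes over 61 s, if anything falls off the work surface, if the arm or the gripper's body presses on something with over 40 N, if the wrist force passes 120 N, or if a joint passes its speed limit or range.

## Working session

There is one attempt and no reset: what is moved stays moved. The work goes in short steps, Python scripts to look and compute and a tool call to move; the robot and the scene stay as the last step left them, time stands still between calls to the robot, and variables do not carry over. Pictures are saved under pics/ and viewed, about 8 in all and at most 12, crops included, and the job is handed in when it is done.

Besides the shell and the picture viewer there is one more tool, called after "Request:" by a JSON object that holds its "op" and its "data". move_arm: Moves the arm, as the interface text tells. Its arguments: {"type":"object","properties":{"commands":{"type":"array"}},"required":["commands"]}

```bash
ls; mkdir -p pics
python3 - <<'E'
from workcell import robot, optics, job
import cv2
o=robot.get_obs(); print(o)
for n in("scene","top","wrist"):
    im=optics.snapshot(n); cv2.imwrite(f"pics/{n}0.png",im[:,:,::-1]); print(n,optics.camera_params(n))
E
```

```text
pics
{'time_s': 0.0, 'joint_pos': array([ 1.14498644e+00,  2.13325477e-01, -3.50222124e-02,  1.32347945e+00,
        1.11516645e-05,  1.57084379e+00]), 'qd': array([-0.00129302, -0.00046929,  0.00111891,  0.00165466,  0.00065697,
       -0.00014336]), 'joint_efforts': array([ 2.14829182e-03, -6.86146116e+01,  4.87120378e+01,  1.72792742e-02,
        5.54503413e-05, -1.41848133e-05]), 'tool_pos': array([0.20639642, 0.45506793, 0.23084612]), 'tool_rot': array([-3.14056185e+00, -1.11027321e-05,  2.71573529e+00]), 'contact_force': array([ 0.48272814,  0.2549329 , -0.34757968]), 'ft_torque': array([-0.04174697,  0.04092675,  0.04308024]), 'grip_width': 0.0851808987837489}
scene {'fx': 458.8499671694685, 'fy': 458.8499671694685, 'cx': 248.97546124125176, 'cy': 191.37216571424284, 'D': array([-0.03011286,  0.        ,  0.        ,  0.        ,  0.        ]), 'rvec': array([ 2.20504265,  1.15158145, -0.43599547]), 'tvec': array([-0.35271984, -0.27272277,  1.52257162])}
top {'fx': 455.4619542355053, 'fy': 455.4619542355053, 'cx': 257.9972880247459, 'cy': 184.21814783935164, 'D': array([0.0288183, 0.       , 0.       , 0.       , 0.       ]), 'rvec': array([ 2.21790868, -2.17383933,  0.11353329]), 'tvec': array([0.00301792, 0.59589135, 1.28124084])}
wrist {'fx': 276.48086158303823, 'fy': 276.48086158303823, 'cx': 256.0408948135462, 'cy': 191.7477790928607, 'D': array([-0.05336911,  0.        ,  0.        ,  0.        ,  0.        ]), 'hand_eye': array([[-9.12759824e-04, -9.53053059e-01, -3.02801971e-01,
         7.82078384e-02],
       [ 9.99999572e-01, -8.23148970e-04, -4.23559954e-04,
        -3.23315339e-04],
       [ 1.54423979e-04, -3.02802228e-01,  9.53053402e-01,
        -1.43345981e-01],
       [ 0.00000000e+00,  0.00000000e+00,  0.00000000e+00,
         1.00000000e+00]])}
```

View pics/top0.png

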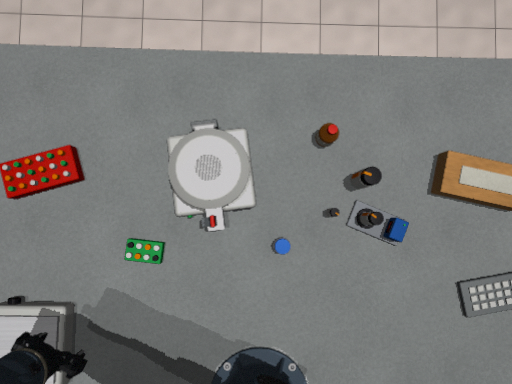

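View pics/scene0.png

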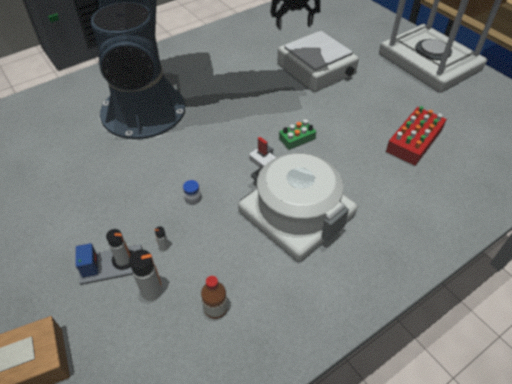

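The top view shows the coater at about (208,168) with its red tab at (212,222). The scanner's nest is at (369,217) and its blue block at (397,230). A larger decoy stands at (366,177) and a small one at (334,212). Next I'll enlarge the nest and tab areas.

Run:
```python
import cv2,numpy as np
im=cv2.imread("pics/top0.png")
a=cv2.resize(im[180:255,320:420],None,fx=8,fy=8,interpolation=cv2.INTER_CUBIC)[:600,:800]
b=cv2.resize(im[115:255,150:290],None,fx=4,fy=4,interpolation=cv2.INTER_CUBIC)
c=np.zeros((600,800,3),np.uint8); c[:300,:400]=cv2.resize(a,(400,300)); c[:560//1,400:]=cv2.resize(b,(400,400))[:560] if 0 else 0
c[:400,400:]=cv2.resize(b,(400,400),interpolation=cv2.INTER_AREA)
c[300:600,:400]=cv2.resize(cv2.imread("pics/scene0.png")[205:295,60:180],(400,300),interpolation=cv2.INTER_CUBIC)
cv2.imwrite("pics/c1.png",c)
```

```text
(no output)
```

View pics/c1.png

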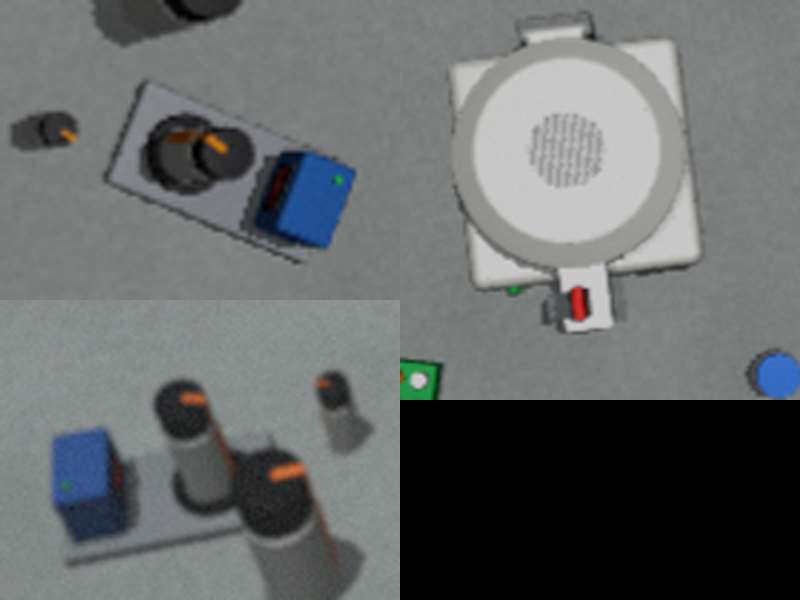

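```bash
cat > h.py <<'E'
import cv2,numpy as np
from scipy.spatial.transform import Rotation as R
from workcell import robot, optics
def ray(name,uv,z,T=None):
    p=optics.camera_params(name); K=np.array([[p['fx'],0,p['cx']],[0,p['fy'],p['cy']],[0,0,1]])
    n=cv2.undistortPoints(np.array([[uv]],float),K,p['D'])[0,0]; d=np.array([*n,1])
    if name=='wrist': M=T@p['hand_eye']; Q=M[:3,:3]; c=M[:3,3]
    else: Q=cv2.Rodrigues(p['rvec'])[0].T; c=-Q@p['tvec']
    d=Q@d; return c+d*(z-c[2])/d[2]
def pose(o=None):
    o=o or robot.get_obs(); T=np.eye(4); T[:3,:3]=R.from_euler('xyz',o['tool_rot']).as_matrix(); T[:3,3]=o['tool_pos']; return T
E
python3 - <<'E'
from h import *
np.set_printoptions(precision=4,suppress=True)
L=lambda u,v:(320+u/4-.4,180+v/4-.4)
B=lambda u,v:(150+(u-400)/2.857-.3,115+v/2.857-.3)
P=lambda uv,z:ray('top',uv,z)
for n,q,z in [('cap',L(226,155),.122),('stripe tip',L(206,137),.122),('ring',L(187,155),.022),('block',L(311,200),.07),('baseTL',L(147,80),.012),('baseBL',L(107,180),.012),('baseBR',L(302,262),.012)]: print(n,P(q,z))
for n,q,z in [('TL',B(450,65),.045),('TR',B(678,40),.045),('BR',B(705,263),.045),('BL',B(475,288),.045),('lid',B(569,153),.141),('tabfar',B(579,287),.172),('tabnear',B(580,320),.172),('tabmid',B(580,300),.172)]: print(n,P(q,z))
for n,q,z in [('bottle',(332,129),.13),('jar',(283,246),.055),('rack',(145,251),.045),('big',(372,175),.15),('small',(335,212),.05)]: print(n,P(q,z))
E
```

```text
cap [ 0.5043 -0.2961  0.122 ]
stripe tip [ 0.5159 -0.2829  0.122 ]
ring [ 0.5044 -0.297   0.022 ]
block [ 0.475  -0.3698  0.07  ]
baseTL [ 0.5579 -0.2706  0.012 ]
baseBL [ 0.4853 -0.2419  0.012 ]
baseBR [ 0.4295 -0.3825  0.012 ]
TL [0.7206 0.2737 0.045 ]
TR [0.7512 0.0498 0.045 ]
BR [0.5306 0.0187 0.045 ]
BL [0.5019 0.2421 0.045 ]
lid [0.6256 0.1467 0.141 ]
tabfar [0.504  0.1322 0.172 ]
tabnear [0.4751 0.1305 0.172 ]
tabmid [0.4926 0.131  0.172 ]
bottle [ 0.7389 -0.1761  0.13  ]
jar [ 0.4234 -0.0565  0.055 ]
rack [0.4029 0.3236 0.045 ]
big [ 0.6163 -0.2775  0.15  ]
small [ 0.5202 -0.2014  0.05  ]
```

The positions agree with the given sizes. The nest axis is at (0.504, -0.2965) and the scanner direction is -111.6°. The stripe is at about 49°, so it needs about -160°. The coater's yaw is 8° and the tab is at about (0.488, 0.131). First I'll move partway and learn the sign of joint 6.

Request:
{"op": "move_arm", "data": {"commands": [[-0.04,-0.04,0,0,0,0,0.085],[-0.04,-0.04,0,0,0,0,0.085],[-0.04,-0.04,0,0,0,0,0.085],[-0.04,-0.04,0,0,0,0,0.085]]}}

```text
time_s: 0.65
tool_pos: [0.2866, 0.24, 0.2296]
tool_rot: [-3.139, -0.0, 2.722]
contact_force: [1.7, 0.8, 0.2]
grip_width: 0.085
```

```bash
python3 -c "
from workcell import robot;o=robot.get_obs();print(o['joint_pos'],o['tool_pos'],o['tool_rot'])"
```

```text
[ 6.97936130e-01 -4.36617616e-02 -3.21815742e-01  1.29500248e+00
 -1.04631821e-03  1.11760430e+00] [0.2866366  0.23999015 0.22957577] [-3.13901265e+00 -9.26583557e-05  2.72192560e+00]
```

Run:
```python
import numpy as np
d=np.array([.2174,-.5365])/10; y=np.deg2rad(156)
for i in range(10):
    print([round(d@[np.cos(y),np.sin(y)],3),round(d@[np.sin(y),-np.cos(y)],3),0,0,0,-8.5,.06]); y+=np.deg2rad(8.5)
```

```text
[np.float64(-0.042), np.float64(-0.04), 0, 0, 0, -8.5, 0.06]
[np.float64(-0.035), np.float64(-0.046), 0, 0, 0, -8.5, 0.06]
[np.float64(-0.028), np.float64(-0.051), 0, 0, 0, -8.5, 0.06]
[np.float64(-0.02), np.float64(-0.054), 0, 0, 0, -8.5, 0.06]
[np.float64(-0.012), np.float64(-0.057), 0, 0, 0, -8.5, 0.06]
[np.float64(-0.004), np.float64(-0.058), 0, 0, 0, -8.5, 0.06]
[np.float64(0.005), np.float64(-0.058), 0, 0, 0, -8.5, 0.06]
[np.float64(0.013), np.float64(-0.056), 0, 0, 0, -8.5, 0.06]
[np.float64(0.022), np.float64(-0.054), 0, 0, 0, -8.5, 0.06]
[np.float64(0.029), np.float64(-0.05), 0, 0, 0, -8.5, 0.06]
```

Request:
{"op": "move_arm", "data": {"commands": [[-0.042,-0.04,0,0,0,-8.5,0.06],[-0.035,-0.046,0,0,0,-8.5,0.06],[-0.028,-0.051,0,0,0,-8.5,0.06],[-0.02,-0.054,0,0,0,-8.5,0.06],[-0.012,-0.057,0,0,0,-8.5,0.06],[-0.004,-0.058,0,0,0,-8.5,0.06],[0.005,-0.058,0,0,0,-8.5,0.06],[0.013,-0.056,0,0,0,-8.5,0.06],[0.022,-0.054,0,0,0,-8.5,0.06],[0,0,0,0,0,0,0.06]]}}

```text
time_s: 1.9
tool_pos: [0.4487, -0.2318, 0.2295]
tool_rot: [-3.141, -0.001, -2.294]
contact_force: [-0.5, -0.0, 0.4]
grip_width: 0.0603
```

```bash
cat > w.py <<'E'
import sys
from h import *
# save wrist shot enlarged, with pose
o=robot.get_obs(); T=pose(o); im=optics.snapshot('wrist')[:,:,::-1]
np.save(f'pics/{sys.argv[1]}.npy',T)
cv2.imwrite(f'pics/{sys.argv[1]}.png',cv2.resize(im,(768,576),interpolation=cv2.INTER_CUBIC))
print(o['time_s'],o['tool_pos'],np.rad2deg(o['tool_rot']),o['joint_pos'],o['contact_force'],o['grip_width'])
E
python3 w.py w1
```

```text
1.9 [ 0.44870311 -0.23178899  0.2294946 ] [-1.79958963e+02 -6.34853662e-02 -1.31435449e+02] [-4.76038967e-01  2.23255917e-01 -2.58630661e-02  1.32125395e+00
 -1.24957570e-03 -1.32365094e+00] [-0.54268343 -0.01824288  0.39245552] 0.06027515193089667
```

View pics/w1.png

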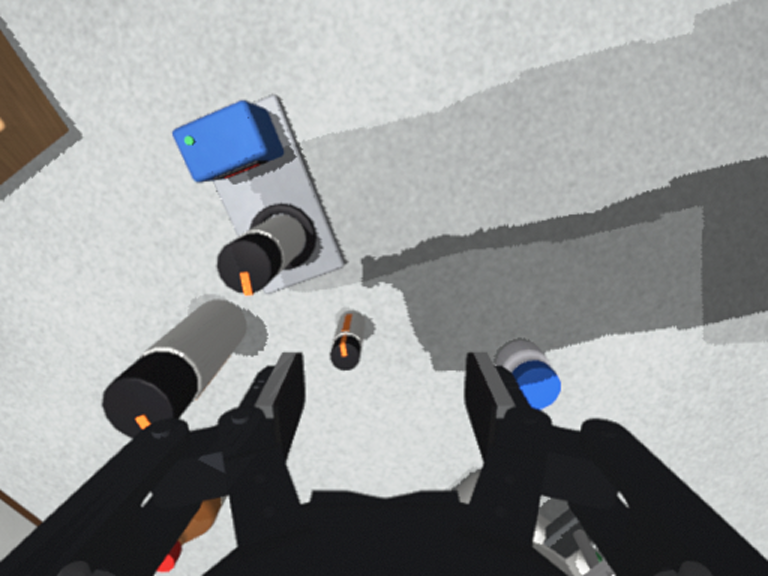

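The wrist view shows the cap centre at about (246,265) and the stripe running from (244,272) to (249,294). The ring is around (285,235) and the block's top corners are at (173,132), (247,101), (271,152) and (196,181).

Run:
```python
from h import *
np.set_printoptions(precision=4,suppress=True)
T=np.load('pics/w1.npy'); P=lambda u,v,z: ray('wrist',(u/1.5-.17,v/1.5-.17),z,T)
c=P(246,265,.122); ti=P(249.5,293.5,.122); i=P(244,272,.122)
b=[P(*q,.07) for q in [(173,132),(247,101),(271,152),(196,181)]]
print(c,ti,i,np.linalg.norm(ti-c),'stripe',np.rad2deg(np.arctan2(*(ti-c)[1::-1])),np.rad2deg(np.arctan2(*(ti-i)[1::-1])))
m=np.mean(b,0); print(np.array(b),m,'scan dir edges',[np.rad2deg(np.arctan2(*(p-q)[1::-1])) for p,q in[(b[1],b[2]),(b[0],b[3])]], 'from cap',np.rad2deg(np.arctan2(*(m-c)[1::-1])),np.linalg.norm((m-c)[:2]))
d=np.array([.5042,-.2966])-T[:2,3]; print(d,T[:2,:2].T@d)
```

```text
[ 0.5045 -0.2991  0.122 ] [ 0.5167 -0.2848  0.122 ] [ 0.5088 -0.2969  0.122 ] 0.018844732741862453 stripe 49.67537190191712 56.926780557566836
[[ 0.4953 -0.4016  0.07  ]
 [ 0.442  -0.3801  0.07  ]
 [ 0.4537 -0.3455  0.07  ]
 [ 0.5084 -0.3681  0.07  ]] [ 0.4748 -0.3738  0.07  ] scan dir edges [np.float64(-108.69586576779676), np.float64(-111.30416745912983)] from cap -111.64117899790688 0.08033586364934686
[ 0.0555 -0.0648] [ 0.0119 -0.0845]
```

Request:
{"op": "move_arm", "data": {"commands": [[0.006,-0.043,0,0,0,0,0.06],[0.0065,-0.0425,0,0,0,0,0.06],[0,0,0,0,0,0,0.06]]}}

```text
time_s: 2.33
tool_pos: [0.5048, -0.2946, 0.2298]
tool_rot: [3.14, -0.0, -2.297]
contact_force: [-0.8, 0.0, -0.2]
grip_width: 0.0601
```

Request:
{"op": "move_arm", "data": {"commands": [[0.0023,-0.002,0.05,0,0,0,0.06],[0,0,0.045,0,0,0,0.06],[0,0,0.035,0,0,0,0.06],[0,0,0.01,0,0,0,0.06],[0,0,0,0,0,0,0.06]]}}

```text
time_s: 2.95
tool_pos: [0.5042, -0.2913, 0.0893]
tool_rot: [-3.141, 0.001, -2.297]
contact_force: [0.4, 0.2, 0.8]
grip_width: 0.0602
```

Request:
{"op": "move_arm", "data": {"commands": [[0.0045,-0.004,0,0,0,0,0.06],[0,0,0,0,0,0,0.06]]}}

```text
time_s: 3.2
tool_pos: [0.5055, -0.2981, 0.0922]
tool_rot: [-3.137, 0.002, -2.297]
contact_force: [-0.1, 0.1, 0.2]
grip_width: 0.0601
```

```bash
python3 w.py w2
```

```text
3.2 [ 0.50547144 -0.29805329  0.09222967] [-1.79735798e+02  9.36969001e-02 -1.31593277e+02] [-5.33165557e-01  4.45432061e-01 -6.60352102e-02  1.05448998e+00
  7.21590782e-04 -1.37801674e+00] [-0.06500264  0.07542927  0.20635316] 0.06011815418228844
```

View pics/w2.png

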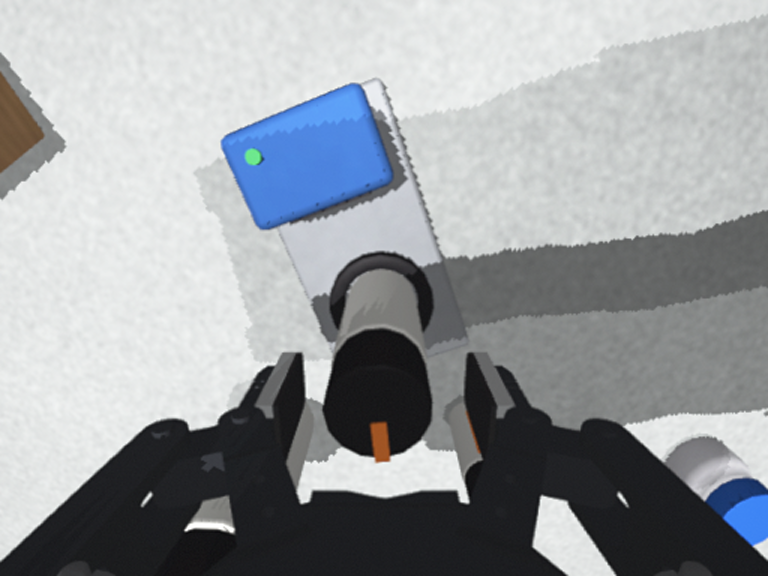

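The open fingers are centred around the cap, whose centre is at about (379,410) with the finger midline at x=384. The stripe runs from (379,424) to (383,461). I'll refine its angle and then close.

Run:
```python
from h import *
T=np.load('pics/w2.npy'); P=lambda u,v,z: ray('wrist',(u/1.5-.17,v/1.5-.17),z,T)
l,r,ti,i=P(325,405,.122),P(432,405,.122),P(382.5,461,.122),P(379,424,.122)
far=P(378,367,.122);near=P(378.5,458,.122)
c=(l+r)/2
for p in (l,r,ti,i,far,near): print(p.round(4),(T[:3,:3].T@(p-T[:3,3])).round(4))
print(np.rad2deg(np.arctan2(*(ti-i)[1::-1])),np.linalg.norm(r-l))
```

```text
[ 0.5171 -0.3122  0.122 ] [ 0.0028 -0.0182 -0.0297]
[ 0.4916 -0.2897  0.122 ] [ 0.0029  0.0158 -0.0298]
[ 0.5179 -0.2838  0.122 ] [-0.019   0.     -0.0297]
[ 0.509  -0.2955  0.122 ] [-0.0042 -0.0011 -0.0298]
[ 0.4954 -0.3111  0.122 ] [ 0.0164 -0.0013 -0.0298]
[ 0.5181 -0.2856  0.122 ] [-0.0177 -0.0013 -0.0297]
52.65700132949571 0.0339607565409879
```

Request:
{"op": "move_arm", "data": {"commands": [[0,0,0,0,0,0,0.03],[0,0,0,0,0,0,0.02],[0,0,0,0,0,0,0.02],[0,0,0,0,0,0,0.02]]}}

```text
time_s: 3.75
tool_pos: [0.506, -0.2983, 0.0932]
tool_rot: [-3.135, 0.002, -2.297]
contact_force: [-0.5, -0.6, -0.4]
grip_width: 0.0345
```

Request:
{"op": "move_arm", "data": {"commands": [[0,0,0,0,0,10,0.02],[0,0,0,0,0,10,0.02],[0,0,0,0,0,10,0.02],[0,0,0,0,0,10,0.02],[0,0,0,0,0,10,0.02],[0,0,0,0,0,0,0.02]]}}

```text
time_s: 4.5
tool_pos: [0.5054, -0.2984, 0.0931]
tool_rot: [-3.139, 0.005, 3.088]
contact_force: [0.1, 1.1, 0.6]
grip_width: 0.0346
```

Request:
{"op": "move_arm", "data": {"commands": [[0,0,0,0,0,10,0.02],[0,0,0,0,0,10,0.02],[0,0,0,0,0,10,0.02],[0,0,0,0,0,10,0.02],[0,0,0,0,0,10,0.02],[0,0,0,0,0,10,0.02],[0,0,0,0,0,10,0.02],[0,0,0,0,0,10,0.02],[0,0,0,0,0,10,0.02],[0,0,0,0,0,0,0.02]]}}

```text
time_s: 5.75
tool_pos: [0.5065, -0.2985, 0.093]
tool_rot: [3.135, 0.003, 1.518]
contact_force: [-0.7, -0.8, 0.3]
grip_width: 0.0345
```

Request:
{"op": "move_arm", "data": {"commands": [[0,0,0,0,0,10,0.02],[0,0,0,0,0,10,0.02],[0,0,0,0,0,1.5,0.02],[0,0,0,0,0,0,0.02]]}}

```text
time_s: 6.25
tool_pos: [0.5066, -0.2983, 0.093]
tool_rot: [3.135, -0.0, 1.162]
contact_force: [0.5, 0.7, 1.1]
grip_width: 0.0343
```

```bash
python3 w.py w3
```

```text
6.25 [ 0.50662268 -0.29826537  0.09301475] [ 1.79594407e+02 -1.08928372e-02  6.65966869e+01] [-5.32665611e-01  4.45113883e-01 -6.44549285e-02  1.05422666e+00
  1.06558987e-03  1.44659999e+00] [0.50224537 0.72181408 1.08981074] 0.03425380193382162
```

View pics/w3.png

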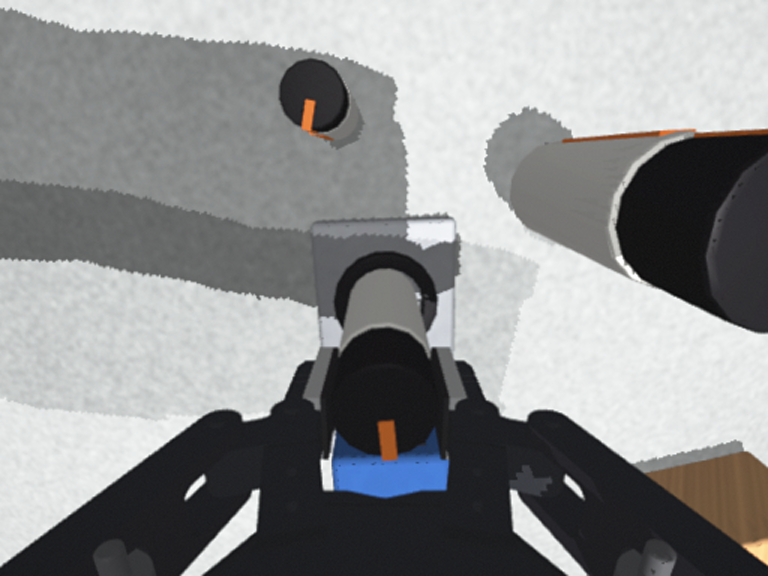

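The stripe now points at the blue block. It runs from (387,421) to (390.5,460), and the base sides are (312,222)-(322,348) and (459,220)-(450,345). I'll measure how far off it still is.

Run:
```python
from h import *
T=np.load('pics/w3.npy'); P=lambda u,v,z: ray('wrist',(u/1.5-.17,v/1.5-.17),z,T)
a=lambda p,q: np.rad2deg(np.arctan2(*(q-p)[1::-1]))
print('base',a(P(312,222,.012),P(322,348,.012)),a(P(459,220,.012),P(450,345,.012)),'front edge',a(P(312,222,.012),P(459,219,.012))-90)
l,r=P(333,405,.122),P(438,405,.122); c=(l+r)/2; 
f,n=P(386,364,.122),P(386,456,.122)
for p in(l,r,f,n): print((T[:3,:3].T@(p-T[:3,3])).round(4))
for u in(389.5,390.5): print('stripe',a(P(387,421,.122),P(u,460,.122)),a((f+n)/2,P(u,460,.122)))
w=cv2.cvtColor(cv2.imread('pics/w3.png'),cv2.COLOR_BGR2HSV)[410:470,360:420]
m=(w[...,0]>5)&(w[...,0]<20)&(w[...,1]>150)&(w[...,2]>100)
for v in range(12,50,6): x=np.where(m[v])[0]+360; print(v+410,x.min() if len(x) else 0,x.max() if len(x) else 0)
```

```text
base -111.90978470764645 -114.49557411105802 front edge -112.35012127599573
[ 0.0015 -0.0173 -0.0291]
[ 0.0013  0.0162 -0.0289]
[ 0.0161 -0.0004 -0.029 ]
[-0.0184 -0.0004 -0.029 ]
stripe -110.23150422169601 -109.81850360214325
stripe -108.9968459532918 -108.80584391000367
422 379 393
428 378 394
434 379 394
440 380 395
446 381 395
452 381 396
458 383 395
```

Request:
{"op": "move_arm", "data": {"commands": [[0,0,0,0,0,1.8,0.02],[0,0,0,0,0,0,0.02],[0,0,0,0,0,0,0.06],[0,0,0,0,0,0,0.06],[0,0,0,0,0,0,0.06]]}}

```text
time_s: 6.92
tool_pos: [0.5063, -0.2982, 0.0928]
tool_rot: [3.135, -0.0, 1.134]
contact_force: [-0.5, 0.5, -0.8]
grip_width: 0.0601
```

Request:
{"op": "move_arm", "data": {"commands": [[0,0,-0.03,0,0,0,0.06],[0,0,-0.045,0,0,0,0.06],[0,0,-0.055,0,0,0,0.06],[0,0,0,0,0,0,0.06]]}}

```text
time_s: 7.42
tool_pos: [0.5048, -0.2975, 0.2261]
tool_rot: [3.137, -0.0, 1.135]
contact_force: [1.0, -0.5, -0.7]
grip_width: 0.0599
```

```bash
python3 w.py w4; python3 -c "
import cv2
cv2.imwrite('pics/w4c.png',cv2.resize(cv2.imread('pics/w4.png')[150:550,184:584],(600,600),interpolation=cv2.INTER_CUBIC))"
```

```text
7.425 [ 0.50479609 -0.29747898  0.22605395] [ 1.79743903e+02 -2.22956711e-02  6.50345631e+01] [-5.32960913e-01  3.91641666e-01  1.96029829e-01  1.37077363e+00
  8.21206464e-04  1.47356717e+00] [ 0.95831013 -0.46281077 -0.70751093] 0.05985057346057251
```

View pics/w4c.png

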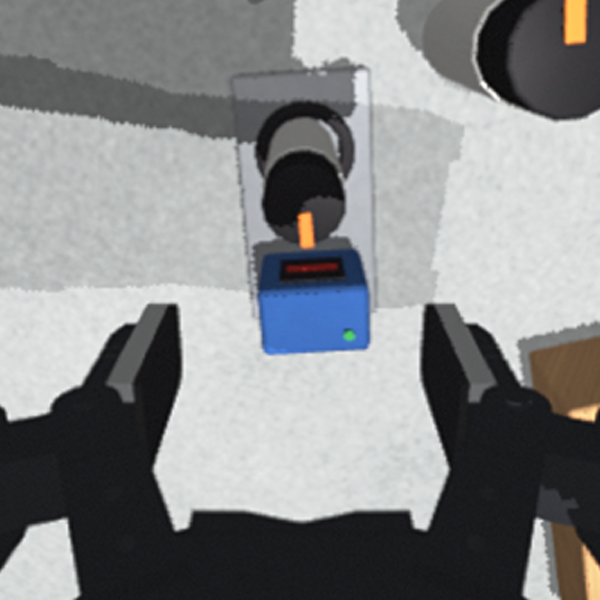

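The vial stands upright and free, with the stripe from (304,213) to (308,247) pointing at the block's window. One numeric check follows.

Run:
```python
from h import *
T=np.load('pics/w4.npy'); P=lambda u,v,z: ray('wrist',((u/1.5+184)/1.5-.17,(v/1.5+150)/1.5-.17),z,T)
a=lambda p,q: np.rad2deg(np.arctan2(*(q-p)[1::-1]))
print('base',a(P(233,75,.012),P(251,310,.012)),a(P(371,68,.012),P(376,312,.012)),'front',a(P(233,75,.012),P(371,68,.012))-90)
print('block',a(P(262,294,.07),P(264,354,.07)),a(P(365,287,.07),P(369,349,.07)),'edges',a(P(262,294,.07),P(365,287,.07))-90,a(P(264,354,.07),P(369,349,.07))-90)
w=cv2.cvtColor(cv2.imread('pics/w4c.png'),cv2.COLOR_BGR2HSV)[195:260,280:330]
m=(w[...,0]>5)&(w[...,0]<22)&(w[...,1]>130)&(w[...,2]>120)
ys,xs=np.where(m); c=[(v+195,np.where(m[v])[0].mean()+280.) for v in range(65) if m[v].sum()>8]
k=np.polyfit(*zip(*c),1); v0,v1=c[3][0],c[-4][0]; print(c[0],c[-1],k)
print('stripe',a(P(np.polyval(k,v0),v0,.122),P(np.polyval(k,v1),v1,.122)))
```

```text
base -112.41863272743637 -111.87243817754702 front -112.17908334950751
block -114.41802214462955 -109.75468698927155 edges -110.91356630549855 -112.13691344676715
(213, np.float64(305.5)) (247, np.float64(306.5)) [6.45658263e-02 2.90778431e+02]
stripe -111.39293271256003
```

The stripe is at -111.4° and the scanner at about -112°, so the vial is done. Now the tab.

Run:
```python
import numpy as np
d=np.array([-.018,.4285])/12; y=np.deg2rad(65)
for i in range(12):
    print([float(round(d@[np.cos(y),np.sin(y)],3)),float(round(d@[np.sin(y),-np.cos(y)],3)),0,0,0,-10.3,.05],end=', '); y+=np.deg2rad(10.25)
```

```text
[0.032, -0.016, 0, 0, 0, -10.3, 0.05], [0.034, -0.011, 0, 0, 0, -10.3, 0.05], [0.035, -0.004, 0, 0, 0, -10.3, 0.05], [0.036, 0.002, 0, 0, 0, -10.3, 0.05], [0.035, 0.008, 0, 0, 0, -10.3, 0.05], [0.033, 0.014, 0, 0, 0, -10.3, 0.05], [0.03, 0.02, 0, 0, 0, -10.3, 0.05], [0.026, 0.025, 0, 0, 0, -10.3, 0.05], [0.021, 0.029, 0, 0, 0, -10.3, 0.05], [0.015, 0.032, 0, 0, 0, -10.3, 0.05], [0.009, 0.035, 0, 0, 0, -10.3, 0.05], [0.003, 0.036, 0, 0, 0, -10.3, 0.05],
```

Request:
{"op": "move_arm", "data": {"commands": [[0.032,-0.016,-0.01,0,0,-10.3,0.05],[0.034,-0.011,-0.005,0,0,-10.3,0.05],[0.035,-0.004,0,0,0,-10.3,0.05],[0.036,0.002,0,0,0,-10.3,0.05],[0.035,0.008,0,0,0,-10.3,0.05],[0.033,0.014,0,0,0,-10.3,0.05],[0.03,0.02,0,0,0,-10.3,0.05],[0.026,0.025,0,0,0,-10.3,0.05],[0.021,0.029,0,0,0,-10.3,0.05],[0,0,0,0,0,0,0.05]]}}

```text
time_s: 8.72
tool_pos: [0.474, 0.0348, 0.2273]
tool_rot: [-3.14, -0.017, 2.807]
contact_force: [-0.3, -0.6, 0.3]
grip_width: 0.0499
```

Request:
{"op": "move_arm", "data": {"commands": [[0.006,0.032,-0.005,0,0,-9.2,0.05],[0.001,0.032,0,0,0,-9.2,0.05],[-0.004,0.032,0,0,0,-9,0.05],[0,0,0,0,0,0,0.05],[0,0,0,0,0,0,0.05]]}}

```text
time_s: 9.35
tool_pos: [0.4867, 0.1303, 0.2279]
tool_rot: [3.137, -0.022, -2.994]
contact_force: [-0.2, 0.0, 0.1]
grip_width: 0.0501
```

```bash
python3 w.py w5
```

```text
9.35 [0.48669498 0.13025173 0.2279038 ] [ 179.75398332   -1.28878662 -171.52748428] [ 0.25728485  0.24209956 -0.00600017  1.34458696  0.00672408  0.10938624] [-0.23106921  0.04079138  0.14707919] 0.05009465727017176
```

View pics/w5.png

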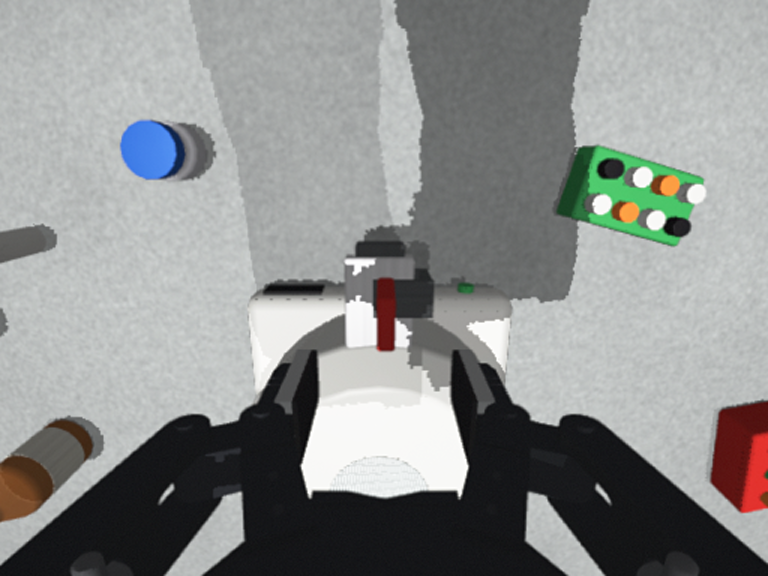

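The wrist view shows the red tab almost on the midline, from (386,278) at the front bottom to (386,350) at the top back edge. The base and tongue sides look parallel to the image vertical.

Run:
```python
from h import *
T=np.load('pics/w5.npy'); P=lambda u,v,z: ray('wrist',(u/1.5-.17,v/1.5-.17),z,T)
a=lambda p,q: np.rad2deg(np.arctan2(*(q-p)[1::-1]))
for q in[(386,350,.172),(386,279,.127)]: p=P(*q); print(p.round(4),(T[:3,:3].T@(p-T[:3,3])).round(4))
print('tongue yaw',a(P(345,258,.121),P(346,348,.121)),'base front',a(P(512,298,.045),P(249,300,.045))+90)
```

```text
[0.5044 0.1341 0.172 ] [-0.0193  0.0009  0.0555]
[0.4779 0.1305 0.127 ] [0.0064 0.0011 0.1011]
tongue yaw 7.491211052222599 base front 8.806444372558232
```

Request:
{"op": "move_arm", "data": {"commands": [[-0.004,0.001,0.03,0,-1.3,0,0.05],[0,0,0.03,0,0,0,0.05],[0,0,0.02,0,0,0,0.05],[0,0,0,0,0,0,0.05],[0,0,0,0,0,0,0.05]]}}

```text
time_s: 10.02
tool_pos: [0.4902, 0.1275, 0.1464]
tool_rot: [3.138, 0.002, -3.007]
contact_force: [-0.1, 0.5, 0.4]
grip_width: 0.0502
```

Request:
{"op": "move_arm", "data": {"commands": [[0,0.0045,0.006,0,0,0,0.05],[0,0,0,0,0,0,0.05],[0,0,0,0,0,0,0.05]]}}

```text
time_s: 10.4
tool_pos: [0.4905, 0.1323, 0.1417]
tool_rot: [3.137, 0.004, -3.008]
contact_force: [0.0, 0.5, 0.5]
grip_width: 0.0501
```

```bash
python3 w.py w6
```

```text
10.4 [0.49051211 0.13231892 0.14170729] [ 179.7638676     0.24527952 -172.32098017] [ 0.2612831   0.25928142 -0.20381558  1.10292996  0.00354465  0.12725855] [0.04306303 0.46924885 0.46407233] 0.050060537002083454
```

View pics/w6.png

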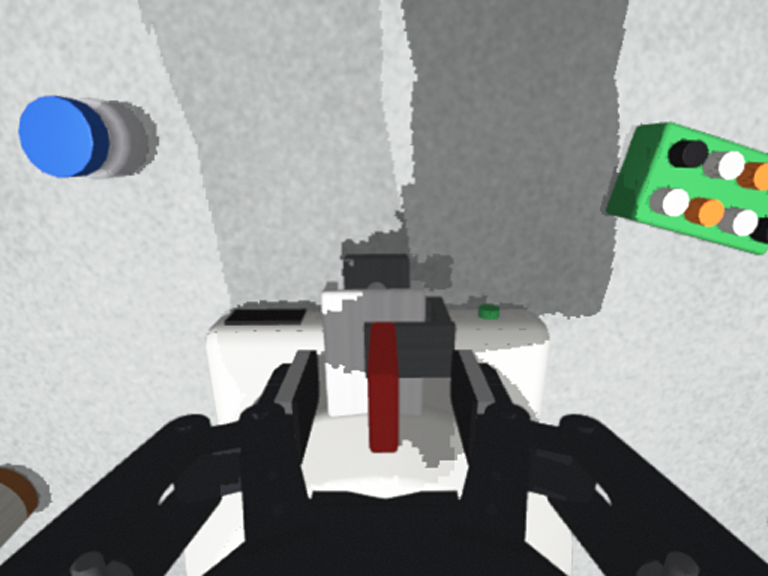

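The tab, at about (384,323-452), is centred between the open fingers. Closing now.

Request:
{"op": "move_arm", "data": {"commands": [[0,0,0.002,0,0,0,0.03],[0,0,0,0,0,0,0.005],[0,0,0,0,0,0,0.003],[0,0,0,0,0,0,0.003],[0,0,0,0,0,0,0.003],[0,0,0,0,0,0,0.003]]}}

```text
time_s: 11.2
tool_pos: [0.4907, 0.1319, 0.1398]
tool_rot: [3.138, 0.005, -3.008]
contact_force: [-0.6, -1.2, 2.0]
grip_width: 0.0096
```

Request:
{"op": "move_arm", "data": {"commands": [[0,0.004,0,0,0,0,0.003],[0,0.004,0,0,0,0,0.003],[0,0.004,0,0,0,0,0.003],[0,0.002,0,0,0,0,0.003],[0,0,0,0,0,0,0.003]]}}

```text
time_s: 11.82
tool_pos: [0.4888, 0.1452, 0.1398]
tool_rot: [-3.14, 0.005, -3.008]
contact_force: [0.9, -7.8, 3.0]
grip_width: 0.009
```

Request:
{"op": "move_arm", "data": {"commands": [[-0.0006,0,-0.005,0,1.2,0,0.003],[-0.0006,0,-0.005,0,1.2,0,0.003],[-0.0006,0,-0.005,0,1.2,0,0.003],[-0.0006,0,-0.005,0,1.2,0,0.003],[0,0,0,0,0,0,0.003]]}}

```text
time_s: 12.45
tool_pos: [0.4917, 0.1444, 0.1591]
tool_rot: [-3.135, -0.083, -3.009]
contact_force: [-0.3, -7.5, -1.7]
grip_width: 0.009
```

Request:
{"op": "move_arm", "data": {"commands": [[-0.0006,0.0003,-0.0053,0,1.15,0,0.003],[-0.0006,0,-0.0053,0,1.15,0,0.003],[-0.0006,0,-0.0053,0,1.15,0,0.003],[-0.0006,0,-0.0053,0,1.15,0,0.003],[-0.0006,0,-0.0053,0,1.15,0,0.003],[-0.0006,0,-0.0053,0,1.15,0,0.003],[-0.0006,0,-0.0053,0,1.15,0,0.003],[0,0,0,0,0,0,0.003]]}}

```text
time_s: 13.45
tool_pos: [0.501, 0.1449, 0.1946]
tool_rot: [-3.127, -0.231, -3.012]
contact_force: [-2.0, -6.6, -1.2]
grip_width: 0.0091
```

Run:
```python
from h import *
T=pose(); c=np.array([.6265,.1465]); y=np.deg2rad(8); ex=np.array([np.cos(y),np.sin(y)]); 
g=T[:3,3]-.019*T[:3,2]; print(T[:3,3],'tcp in hinge frame',(T[:2,3]-c)@ex-.115,T[2,3]-.113,'tilt',np.rad2deg(robot.get_obs()['tool_rot']))
im=optics.snapshot('scene')[:,:,::-1]; cv2.imwrite('pics/s2.png',cv2.resize(im[60:280,50:380],(792,528),interpolation=cv2.INTER_CUBIC))
```

```text
[0.50096603 0.14490918 0.1945753 ] tcp in hinge frame -0.23953368205064943 0.08157530002889175 tilt [-179.17068568  -13.22515354 -172.58002337]
```

View pics/s2.png

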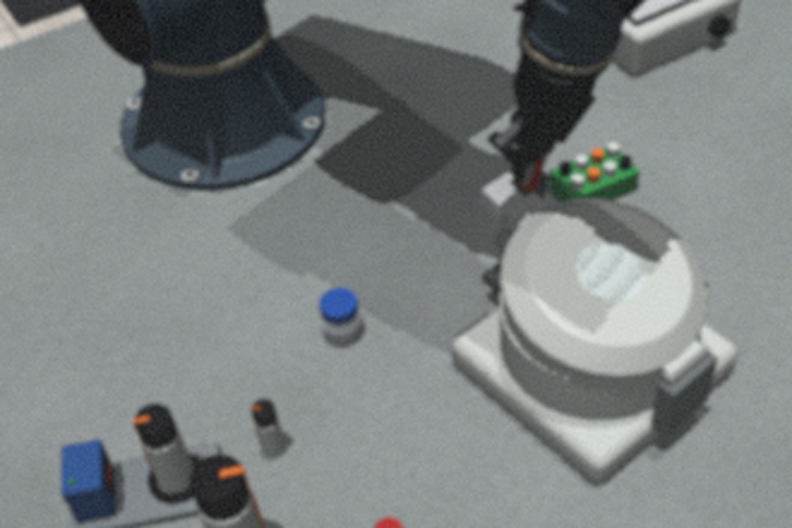

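The scene view shows the lid rising with the red tab gripped. The vial's stripe faces the blue block, and the jar and rack haven't moved. Next I'll lift the rest of the way.

Request:
{"op": "move_arm", "data": {"commands": [[-0.0006,0,-0.0055,0,1.15,0,0.003],[-0.0006,0,-0.0055,0,1.15,0,0.003],[-0.0006,0,-0.0055,0,1.15,0,0.003],[-0.0006,0,-0.0055,0,1.15,0,0.003],[-0.0006,0,-0.0055,0,1.15,0,0.003],[-0.0006,0,-0.0055,0,1.15,0,0.003],[-0.0006,0,-0.0055,0,1.15,0,0.003],[-0.0004,0,-0.003,0,0.7,0,0.003],[0,0,0,0,0,0,0.003],[0,0,0,0,0,0,0.003]]}}

```text
time_s: 14.75
tool_pos: [0.5169, 0.1468, 0.2322]
tool_rot: [-3.119, -0.393, -3.016]
contact_force: [-1.9, -6.7, 0.9]
grip_width: 0.0095
```

Request:
{"op": "move_arm", "data": {"commands": [[0,0,0,0,0,0,0.003],[0,0,0,0,0,0,0.003],[0,0,0,0,0,0,0.003],[0,0,0,0,0,0,0.003]]}}

```text
time_s: 15.25
tool_pos: [0.5168, 0.1466, 0.2318]
tool_rot: [-3.116, -0.394, -3.016]
contact_force: [-2.0, -6.9, 1.1]
grip_width: 0.0092
```

```bash
python3 w.py w7
python3 - <<'E'
from h import *
a=cv2.resize(cv2.imread('pics/w7.png'),(480,360))
s=optics.snapshot('scene')[:,:,::-1]; t=optics.snapshot('top')[:,:,::-1]
c=np.zeros((600,800,3),np.uint8); c[:360,:480]=a; c[:240,480:]=cv2.resize(t[170:260,310:430],(320,240),interpolation=cv2.INTER_CUBIC)
c[240:600,480:]=cv2.resize(s[120:300,60:220],(320,360),interpolation=cv2.INTER_CUBIC); c[360:600,:480]=cv2.resize(s[110:260,80:380],(480,240),interpolation=cv2.INTER_CUBIC)
cv2.imwrite('pics/f.png',c)
E
```

```text
15.25 [0.51678192 0.14656682 0.23180301] [-178.55632066  -22.57324905 -172.81720536] [0.2606214  0.70553611 0.63554434 1.89468275 0.02678513 0.12488438] [-1.98411994 -6.85102871  1.05798169] 0.009225638875376526
```

View pics/f.png

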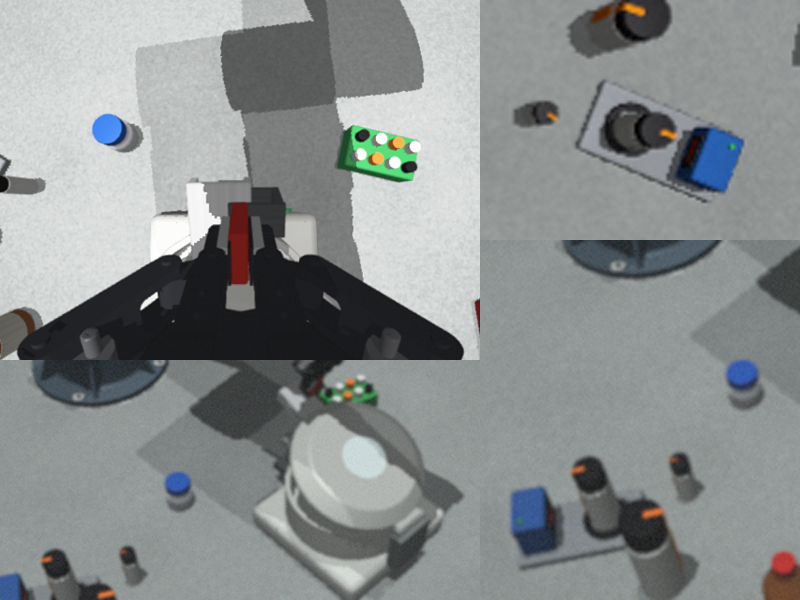

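The lid is held up with the tab between the pads, the stripe faces the block, and the bottle, jar and rack are standing where they were.

```bash
python3 -c "
from workcell import job,robot
print(job.hand_in()); print(robot.get_obs()['tool_pos'])"
```

```text
the job is handed in; nothing more can be done
None
the job is handed in; nothing more can be done
```

Both parts of the job are done, and I handed it in at about 15.4 s of robot time.

- **Vial:** I turned it about 165° by its cap and let it go upright in the nest. My last close check put the stripe at -111.4° and the scanner at about -112°. The final pictures show the stripe still facing the blue block.
- **Lid:** I gripped the tab and pulled it about 13 mm left. The force was 7.8 N, which matches the spring at that distance. I then lifted the lid along its hinge arc to about 0.39 rad, and the tool rose 92 mm. The tab should therefore be roughly 90 mm higher, but that is inferred from the tool's rise, not measured on the tab itself.
- **Bystanders:** the bottle, jar and rack look upright and unmoved in the pictures.
- **Checks that disagreed:**
  - Single readings of the stripe and scanner angles scattered by 2 to 4° before I averaged them.
  - The vertical wrist force read about +1 N while holding the lid, where I expected a small downward load. I put this down to sensor bias with tilt. The pictures, the grip width of 9.2 mm and the hinge geometry all agree that the tab is held and the lid is up.

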